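Put the piled centrifuge adapters away in their trays

ROBOT

A 6-joint arm with a two-finger parallel gripper is mounted at the origin on a cart in front of the work surface, level with it; the furniture and walls round the work are solid. World frame = base frame: x ahead of the robot, y to its left, z up, the work surface at z = 0. Lengths are in mm, angles in rad, forces in N, time in s.
With the tool pointing down it reaches from about 325 to 850 mm from the base axis. Payload 4.4 kg.
Tool frame: the origin (TCP) lies on the centre line of the jaws, within the pads' length; the fingertips stand 14 mm ahead of it and the grasp point (between the pads) lies 5 mm behind it; z points along the fingers, y is the direction in which the jaws open and shut (so a half turn about z gives the same grasp; the last joint's range is limited). The gripper opens to 94 mm and grips with 3 to 60 N. Pads are 16 mm wide; open, the fingers measure 119 mm over their backs; the gripper's body (75 mm by 177 mm) begins 78 mm behind the grasp point.
Start: joints at [-1.431, 0.207, 1.542, -0, 1.393, -0.15], TCP at [164.3, -551.029, 219.447] pointing down, gripper open.
Joint ranges: [-2.73, 2.73], [-0.86, 2.22], [0.23, 2.46], [-1.11, 4.25], [0.08, 2.63], [-2.82, 2.82]. Speed limits (rad/s): [2.79, 2.79, 3.14, 3.14, 3.14, 3.14].

INTERFACE

Orientations are given as a unit quaternion [w, x, y, z].
In Python, from workcell import ctrl gives the robot as it stands. Calls block until the motion is done:
- ctrl.movep(position, orientation): joint-space move of the TCP to a pose.
- ctrl.movel(position, vel=150, ori=None): straight line of the TCP; ori=None keeps the orientation; vel is the mean speed in mm/s.
- ctrl.goto_joints(angles): joint-space move.
- ctrl.release() and ctrl.grab(f_grip=None): open the fingers fully, or close them until they stop; f_grip is the grip in N (None keeps the last).
- ctrl.dwell(seconds).
- ctrl.solve_ik(position, orientation): joint angles nearest the present ones, or None.
- ctrl.get_obs(): the state.
- ctrl.read_camera(name): name is "side" or "top" or "wrist"; returns a dict with "image" (384x512x3 uint8, blue, green, red), "intrinsics" (3x3 intrinsics, pixels), "rvec" (rotation vector, rad) and "tvec" (3), from world to camera coordinates, as OpenCV has them. Camera axes: x right, y down, z forward; pixel columns grow to the right and rows downward; lengths in mm; the calibration is good to about 2 mm. A picture is of the moment at which its call begins. There is no depth.
A pose or a line that the arm cannot do raises ctrl.Unreachable and nothing moves.
- ctrl.close_job(): hands the job in, once; it reports no verdict.
Trained networks look in a picture, given as the dict that the camera call returned (one of the last four; its "shot" number tells which), for a name from the list of things; names that differ only in an ending like _2 or _b are one class to them, and where a whole thing is asked for, a point or a joint stands for the part that bears it (a point fixed in the world has none). Each returns a list of dicts, best first, with "score" (0 to 1); they miss things now and then, are a little off and sometimes report something else, mostly with a low value. They report only what shows in the picture. A call takes as long as a camera call. They do not tell look-alikes from the thing itself.
- ctrl.look_for(thing, picture): "point" ([x, y, z] in mm, in world coordinates, good to about 4 mm: the middle of the surface that is visible of it).
- ctrl.regions_of(thing, picture): "pixels" (384x512 bool, what is visible of it).
The state is a dict: "clock": time; "joint_pos": joint angles; "qd": joint speeds; "joint_torque": joint torques, N m; "position": TCP position; "ee_rot": TCP orientation; "force": force on the tool from outside, world axes, zero at the start; "ft_torque": the same for the moment, N m; "opening": finger opening in mm.
Only numpy, scipy, OpenCV 4.12 (cv2) and the standard library are available. Lean on these libraries where they do the work, as an engineer would, in place of code of your own. Each camera call takes 0.05 s, during which the arm holds its last target. There are 200 camera calls.

TASK

Two mixed piles of centrifuge tube adapters stand on the bench. Take the piles apart and put every adapter away upright: the square, the hexagonal, the oblong and the larger round one each flat on the floor of the tray of its own shape, inside the rim, and the small round one centred on top of the larger round one in the round tray, since only the round ones may be stored stacked.

Things in the scene. Friction and masses are not known exactly. Their poses are not given: they have to be found in the camera images.
- square_mid (a point): Grey plastic adapter block, flat top and underside, 40 mm high, with tube wells open at the top. Square, 60 x 60 mm, four wells; x and y at right angles to its sides. At the start it is the bottom of one of the two piles. The point is the block's centre, 20 mm above its underside; z up.
- hex_mid (a point): Grey plastic adapter block, flat top and underside, 40 mm high, with tube wells open at the top. Regular hexagon, 60 mm across the flats (69 mm across the corners), one hexagonal well; x at right angles to one pair of flats (the other flats are at 60 and 120 degrees from it). At the start it is the bottom of the other pile. The point is the block's centre, 20 mm above its underside; z up.
- round_mid (a point): Grey plastic adapter block, flat top and underside, 40 mm high, with tube wells open at the top. The larger round one, diameter 48 mm, one 24 mm well. At the start it stands on the square or on the hexagonal block. The point is the block's centre, 20 mm above its underside; z up.
- oblong_mid (a point): Grey plastic adapter block, flat top and underside, 40 mm high, with tube wells open at the top. Oblong, 36 mm along x, 54 mm along y, two wells. At the start it stands on the square or the hexagonal block, whichever does not carry the larger round one. The point is the block's centre, 20 mm above its underside; z up.
- small_mid (a point): Grey plastic adapter block, flat top and underside, 40 mm high, with tube wells open at the top. The small round one, diameter 28 mm, one 16 mm well. At the start it stands on top of the oblong block (the third layer of that pile). The point is the block's centre, 20 mm above its underside; z up.
- square_tray: Square. Fixed shallow grey-painted tray, origin under its centre at bench level; floor 3 mm thick, rim 4 mm thick and 8 mm high over the bench. Inside 78 x 78 mm, x and y at right angles to its sides.
- hex_tray: Hexagonal. Fixed shallow grey-painted tray, origin under its centre at bench level; floor 3 mm thick, rim 4 mm thick and 8 mm high over the bench. Inside 78 mm across the flats, x at right angles to one pair of flats.
- round_tray: Round. Fixed shallow grey-painted tray, origin under its centre at bench level; floor 3 mm thick, rim 4 mm thick and 8 mm high over the bench. Inside diameter about 66 mm.
- oblong_tray: Oblong. Fixed shallow grey-painted tray, origin under its centre at bench level; floor 3 mm thick, rim 4 mm thick and 8 mm high over the bench. Inside 54 mm along x, 72 mm along y.
Mind the look-alikes: they are no part of the job. Leave any blue look-alike of the round_tray alone.

How it is judged:
By the outcome, as a careful person would: the job done as asked, in the order asked, and still so for the second after the job is handed in, with the robot touching nothing.
It also fails if it takes over 128 s, if anything falls off the work surface, if the arm or the gripper's body presses on something with over 40 N, if the wrist force passes 120 N, or if a joint passes its speed limit or range.

## Working session

There is one attempt and no reset: what is moved stays moved. The work goes in short steps, each a Python script; the robot and the scene stay as the last script left them, time stands still between calls to the robot, and variables do not carry over. Pictures are saved under pics/ and viewed, about 12 in all and at most 16, crops included, and the job is handed in when it is done.

```bash
ls; mkdir -p pics; python3 - <<'E'
from workcell import ctrl
import cv2,numpy as np
P={}
for n in ["top","side"]:
    p=ctrl.read_camera(n);P[n]=p;cv2.imwrite(f"pics/{n}0.png",p["image"])
    R=cv2.Rodrigues(p["rvec"])[0];print(n,(-R.T@p["tvec"]).round(),p["intrinsics"][0][0])
    for t in ["square_mid","hex_mid","round_mid","oblong_mid","small_mid","square_tray","hex_tray","round_tray","oblong_tray"]:
        print(t,[(np.round(d["point"]).tolist(),round(d["score"],2)) for d in ctrl.look_for(t,p)[:3]])
print(ctrl.get_obs()["clock"])
E
```

```text
pics
top [450. -10. 950.] 358.7190003749613
square_mid [([598.0, -45.0, 40.0], 0.6)]
hex_mid [([462.0, -73.0, 44.0], 0.75)]
round_mid [([472.0, -82.0, 77.0], 0.75), ([600.0, -45.0, 42.0], 0.31)]
oblong_mid [([609.0, -47.0, 78.0], 0.57)]
small_mid [([624.0, -47.0, 116.0], 0.55)]
square_tray [([620.0, -240.0, 1.0], 0.83)]
hex_tray [([459.0, -249.0, 4.0], 0.85)]
round_tray [([478.0, 155.0, 5.0], 0.85), ([342.0, 189.0, -0.0], 0.84), ([418.0, 268.0, 4.0], 0.75)]
oblong_tray [([631.0, 222.0, 1.0], 0.73)]
side [192. 788. 427.] 409.2587835503302
square_mid [([605.0, -26.0, 18.0], 0.67)]
hex_mid [([458.0, -60.0, 20.0], 0.74), ([456.0, -253.0, 4.0], 0.54)]
round_mid [([467.0, -61.0, 66.0], 0.74)]
oblong_mid [([608.0, -20.0, 60.0], 0.93), ([456.0, -252.0, 3.0], 0.21)]
small_mid [([615.0, -40.0, 100.0], 0.45)]
square_tray []
hex_tray [([458.0, -248.0, 4.0], 0.67), ([627.0, -246.0, 3.0], 0.17)]
round_tray [([340.0, 188.0, 3.0], 0.83), ([473.0, 156.0, -0.0], 0.65), ([420.0, 274.0, 0.0], 0.63)]
oblong_tray [([633.0, 228.0, -1.0], 0.68)]
1.0
```

View pics/top0.png

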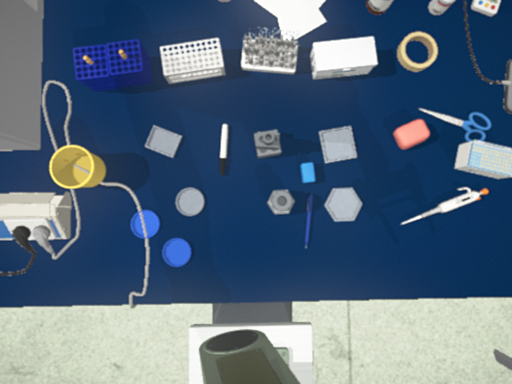

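View pics/side0.png

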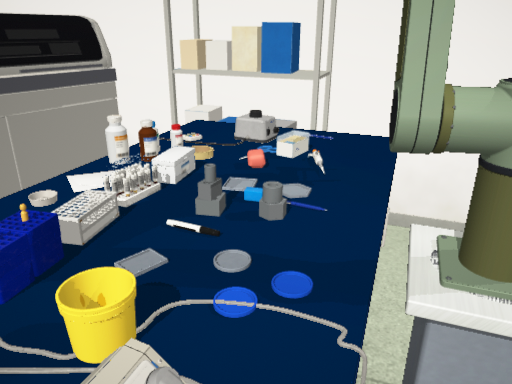

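Grey trays in the top view: oblong (163,141), square (338,144), round (190,201), hex (343,204). There are three round candidates: grey (190,201), blue (145,224) and blue (176,252). The grey one is the one meant, as the blue ones are look-alikes. The square pile is at (267,143) and the hex pile with the round on it at (280,202).

```bash
cat > h.py <<'E'
from workcell import ctrl
import cv2,numpy as np
def back(p,uv,z):
    R=cv2.Rodrigues(p["rvec"])[0];K=np.array(p["intrinsics"],float);c=-R.T@np.array(p["tvec"]).ravel()
    d=np.c_[np.asarray(uv,float).reshape(-1,2),np.ones(len(np.asarray(uv).reshape(-1,2)))]@np.linalg.inv(K).T@R
    return (c+d*((z-c[2])/d[:,2])[:,None])[:,:2]
def proj(p,X): return cv2.projectPoints(np.float64(X).reshape(-1,1,3),np.float64(p["rvec"]),np.float64(p["tvec"]),np.float64(p["intrinsics"]),None)[0].reshape(-1,2)
def q(psi): return [0,float(np.cos(psi/2)),float(np.sin(psi/2)),0]   # jaw axis at psi-90deg
def contour(m):
    cs=cv2.findContours(m.astype(np.uint8),cv2.RETR_EXTERNAL,cv2.CHAIN_APPROX_NONE)[0]
    return max(cs,key=cv2.contourArea).reshape(-1,2)
def rect(p,m,z): # centre, sides, angle of mask outline at height z
    w=back(p,contour(m),z).astype(np.float32); return cv2.minAreaRect(w)
def regs(p,t,near=None,z=0):
    r=ctrl.regions_of(t,p)
    if near is not None: r=[x for x in r if np.linalg.norm(back(p,contour(x["pixels"]),z).mean(0)-near)<50]
    return r[0] if r else None
E
python3 - <<'E'
from h import *
p=ctrl.read_camera("top")
for t,n in dict(square_tray=(620,-240),hex_tray=(459,-249),round_tray=(478,155),oblong_tray=(631,222)).items():
    r=regs(p,t,n)
    if r: print(t,rect(p,r["pixels"],8),round(r["score"],2))
ctrl.movep([520,-60,330],q(0)); o=ctrl.get_obs();print(o["joint_pos"],o["clock"])
p=ctrl.read_camera("wrist");cv2.imwrite("pics/w1.png",p["image"])
R=cv2.Rodrigues(p["rvec"])[0];print((-R.T@p["tvec"]).round(),R.round(2),p["intrinsics"][0][0])
E
```

```text
square_tray ((618.9711303710938, -234.34454345703125), (86.45227813720703, 89.3363265991211), 9.501928329467773) 0.9
hex_tray ((458.9990539550781, -244.90960693359375), (97.9437484741211, 87.78038787841797), 32.18880081176758) 0.72
oblong_tray ((633.1528930664062, 225.68675231933594), (80.65348052978516, 62.50069808959961), 67.29374694824219) 0.91
[-2.81547422e-01  3.15539171e-02  1.51093867e+00 -2.98990653e-04
  1.59957907e+00  1.29035278e+00] 3.4583
[588. -61. 496.] [[ 0.   -1.   -0.  ]
 [-0.97 -0.    0.24]
 [-0.24 -0.   -0.97]] 310.53717243620474
```

View pics/w1.png

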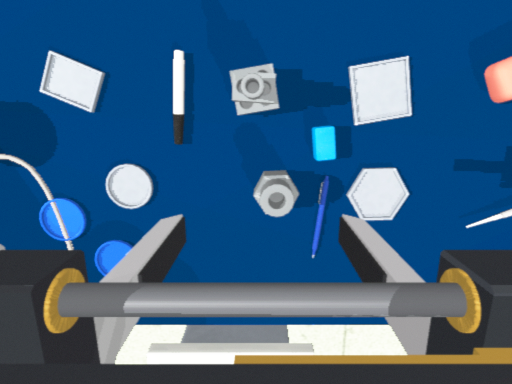

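```bash
cat >> h.py <<'E'
from scipy.optimize import minimize
def poly(kind,s):
    if kind=="rect": a,b=s[0]/2,s[1]/2; return np.array([[a,b],[-a,b],[-a,-b],[a,-b]])
    n=6 if kind=="hex" else 40
    r=s/2/np.cos(np.pi/6) if kind=="hex" else s/2
    a=(np.arange(n)+.5)*2*np.pi/n; return r*np.c_[np.cos(a),np.sin(a)]
BL=dict(square_mid=("rect",(60,60)),hex_mid=("hex",60),round_mid=("c",48),oblong_mid=("rect",(36,54)),small_mid=("c",28),
 square_tray=("rect",(86,86)),hex_tray=("hex",86),round_tray=("c",74),oblong_tray=("rect",(62,80)))
def sil(p,t,v,z0,h):
    c,s=np.cos(v[2]),np.sin(v[2]); P=poly(*BL[t])@np.array([[c,s],[-s,c]])+v[:2]
    uv=proj(p,np.r_[np.c_[P,P[:,0]*0+z0],np.c_[P,P[:,0]*0+z0+h]])
    hull=cv2.convexHull(uv.astype(np.float32)).reshape(-1,2)
    im=np.zeros((384*4,512*4),np.uint8); cv2.fillConvexPoly(im,np.int32(np.round((hull*4+1.5)*16)),255,shift=4)
    return cv2.resize(im,(512,384),interpolation=cv2.INTER_AREA)/255.
def fit(p,t,z0,h,near,ignore=None,yaws=None):
    """pose (x,y,yaw) of prism t standing at z0, from the network's mask; residual in pixels / mask pixels"""
    r=regs(p,t,near,z0+h)
    if r is None: return None
    m=r["pixels"]; k=np.ones(m.shape) if ignore is None else 1-ignore
    c0=back(p,contour(m),z0+h/2).mean(0); best=None
    if yaws is None: yaws=dict(rect=np.radians([0,30,60,90,120,150] if BL[t][1].__class__ is tuple and BL[t][1][0]!=BL[t][1][1] else [0,30,60]),hex=[0,.5],c=[0])[BL[t][0]]
    f=lambda v:(np.abs(sil(p,t,v,z0,h)-m)*k).sum()
    for y in yaws:
        s=np.array([*c0,y]); o=minimize(f,s,method="Nelder-Mead",options=dict(initial_simplex=[s,s+[6,0,0],s+[0,6,0],s+[0,0,.3]],maxfev=120,xatol=.1,fatol=.5))
        if best is None or o.fun<best.fun: best=o
    return best.x, best.fun, int(m.sum()), m
def show(r): return None if r is None else (r[0][:2].round(1).tolist(),round(np.degrees(r[0][2]),1),round(r[1]),r[2])
E
python3 - <<'E'
from h import *
p=ctrl.read_camera("wrist")
for t,n in dict(square_tray=(620,-240),hex_tray=(459,-249),round_tray=(478,155),oblong_tray=(631,222)).items(): print(t,show(fit(p,t,0,8,n)))
def piles(p):
    a=fit(p,"small_mid",80,40,(612,-47));print("small",show(a))
    b=fit(p,"oblong_mid",40,40,(606,-45),None if a is None else a[3]);print("oblong",show(b))
    c=fit(p,"round_mid",40,40,(470,-78));print("round",show(c))
    i=sum(x[3].astype(int) for x in (a,b) if x)>0
    print("square",show(fit(p,"square_mid",0,40,(600,-45),i)))
    print("hex",show(fit(p,"hex_mid",0,40,(462,-75),c[3] if c else None)))
piles(p)
ctrl.movel([490,-60,270],vel=250); print(ctrl.get_obs()["clock"])
p=ctrl.read_camera("wrist");cv2.imwrite("pics/w2.png",p["image"])
piles(p)
E
```

```text
square_tray ([620.8, -238.9], np.float64(9.6), 77, 3571)
hex_tray ([459.9, -248.2], np.float64(0.7), 53, 2467)
round_tray ([473.2, 156.3], np.float64(5.8), 79, 1629)
oblong_tray ([633.8, 225.1], np.float64(157.3), 85, 2564)
small ([619.2, -48.8], np.float64(-3.0), 66, 458)
oblong ([621.0, -48.7], np.float64(176.9), 85, 891)
round ([471.0, -81.1], np.float64(9.5), 55, 1045)
square ([621.0, -49.2], np.float64(9.3), 65, 703)
hex ([468.6, -81.1], np.float64(64.1), 52, 465)
4.425
small ([619.1, -49.0], np.float64(6.0), 72, 834)
oblong ([621.1, -48.8], np.float64(-2.1), 90, 1267)
round ([470.8, -80.4], np.float64(1.8), 91, 1364)
square ([620.3, -49.4], np.float64(9.8), 106, 876)
hex ([468.7, -81.0], np.float64(63.3), 67, 603)
```

View pics/w2.png

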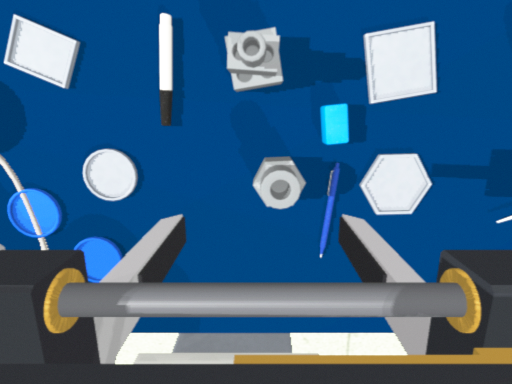

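```bash
cat >> h.py <<'E'
G=26; ZT=190
def choose(psi,xyz):
    best=None
    for k in (-2,-1,0,1,2):
        a=psi+k*np.pi; s=ctrl.solve_ik(xyz,q(a))
        if s is not None and (best is None or abs(s[5])<best[0]): best=(abs(s[5]),a)
    return best[1]
def pick(xy,psi,z0,zt=ZT):
    ctrl.movep([*xy,max(zt,z0+90)],q(psi)); ctrl.movel([*xy,z0+G],vel=130); ctrl.grab(f_grip=20)
    o=ctrl.get_obs(); print("opening",round(o["opening"],1),"force",np.round(o["force"],1))
    ctrl.movel([*xy,max(zt,z0+70)],vel=150); print("lifted",round(ctrl.get_obs()["opening"],1))
def place(xy,psi,z0,zt=ZT):
    ctrl.movep([*xy,zt],q(psi)); ctrl.movel([*xy,z0+G+15],vel=150); ctrl.movel([*xy,z0+G+.7],vel=30)
    print("down",np.round(ctrl.get_obs()["force"],1)); ctrl.release(); ctrl.movel([*xy,zt],vel=150)
    print("clock",ctrl.get_obs()["clock"])
E
python3 - <<'E'
from h import *
for t,n,a in [("round",(470.9,-80.7),0),("obl",(621,-48.8),np.radians(87.5)),("oblP",(633.8,225.1),np.radians(67.3)),("sq",(620.7,-49.3),np.radians(99.5)),("hex",(468.6,-81),np.radians(93.5)),("hex2",(459.9,-248.2),np.radians(90.7))]:
    c=choose(a,[*n,60]); print(t,round(np.degrees(c)),ctrl.solve_ik([*n,60],q(c))[5])
a=choose(0,[471,-81,60])
pick((470.9,-80.7),a,40); place((473.2,156.3),a,3)
ctrl.movep([500,60,300],q(0))
p=ctrl.read_camera("wrist");cv2.imwrite("pics/w3.png",p["image"])
print(show(fit(p,"round_mid",3,40,(473,156))),show(fit(p,"round_tray",0,8,(473,156))))
print(show(fit(p,"small_mid",80,40,(619,-49))),show(fit(p,"hex_mid",0,40,(468,-81))))
E
```

```text
round -360 1.219654133745209
obl 448 -0.17361580439680058
oblP -293 0.6089380055937381
sq 100 -0.3839518807481541
hex -266 -0.4145222088896805
hex2 451 -0.6728063458114604
opening 48.4 force [-0.8 -0.4  0.4]
lifted 48.2
down [ 0.1  0.5 -0.9]
clock 12.7667
([472.5, 156.8], np.float64(4.1), 42, 1161) ([473.4, 155.1], np.float64(18.4), 1207, 722)
([619.0, -48.8], np.float64(7.2), 72, 822) ([469.0, -81.2], np.float64(62.0), 42, 1934)
```

View pics/w3.png

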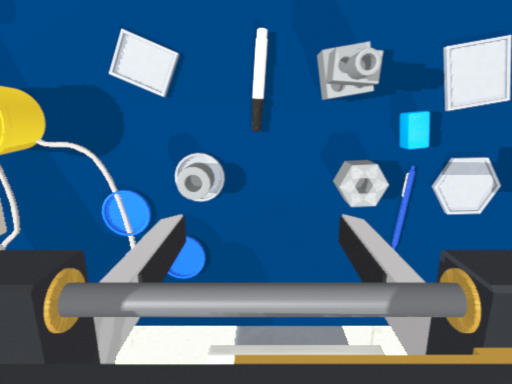

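The larger round stands in the grey round tray at (199,177), within about 1 mm of its centre. Next is the small round onto it, then the oblong.

```bash
python3 - <<'E'
from h import *
a=choose(0,[619,-49,150])
pick((619.1,-48.9),a,80,zt=210); place((472.5,156.8),a,43,zt=210)
ctrl.movep([500,60,300],q(0))
p=ctrl.read_camera("wrist");cv2.imwrite("pics/w4.png",p["image"])
s=fit(p,"small_mid",43,40,(473,156))
print("small",show(s),"round",show(fit(p,"round_mid",3,40,(473,156),s[3] if s else None)))
o=fit(p,"oblong_mid",40,40,(621,-49));print("obl",show(o))
print("sq",show(fit(p,"square_mid",0,40,(621,-49),o[3] if o else None)))
E
```

```text
opening 28.0 force [-0.3  0.   0.7]
lifted 27.7
down [ 0.2  0.4 -0.2]
clock 22.05
small ([473.0, 157.4], np.float64(-0.7), 68, 491) round ([472.6, 157.3], np.float64(13.5), 61, 633)
obl None
sq ([620.8, -49.2], np.float64(9.2), 1685, 960)
```

View pics/w4.png

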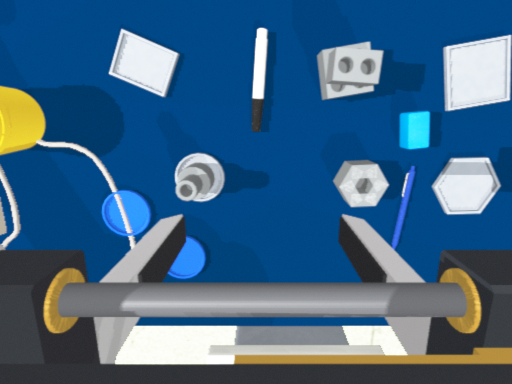

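The small round stands centred on the larger one (stack at 195,180). The oblong at (356,65) is unmoved. Next: the oblong, then the square.

```bash
python3 - <<'E'
from h import *
D=np.radians
a=choose(D(87.5),[621,-49,150])
pick((621.1,-48.8),a,40)
b=min((a+D(-20.2)+k*np.pi for k in(-2,-1,0,1,2)),key=lambda x:abs(ctrl.solve_ik([633.8,225.1,60],q(x))[5]) if ctrl.solve_ik([633.8,225.1,60],q(x)) is not None else 9)
place((633.8,225.1),b,3)
ctrl.movep([500,-40,300],q(0))
p=ctrl.read_camera("wrist");cv2.imwrite("pics/w5.png",p["image"])
print("obl",show(fit(p,"oblong_mid",3,40,(634,225))))
s=fit(p,"square_mid",0,40,(621,-49));h=fit(p,"hex_mid",0,40,(468,-81));print(show(s),show(h))
if s and s[1]<150 and np.linalg.norm(s[0][:2]-[620.7,-49.3])<6:
    y=(s[0][2]+np.pi/4)%(np.pi/2)-np.pi/4
    a=choose(y+np.pi/2,[621,-49,150]); pick(s[0][:2],a,0)
    place((620.8,-238.9),a+D(9.6)-y,3)
E
```

```text
opening 35.9 force [-0.4  1.   0.3]
lifted 35.7
down [ 0.1  0.7 -0.4]
clock 32.4333
obl ([632.4, 225.5], np.float64(157.3), 55, 1829)
None ([469.1, -81.4], np.float64(2.0), 60, 1775)
```

View pics/w5.png

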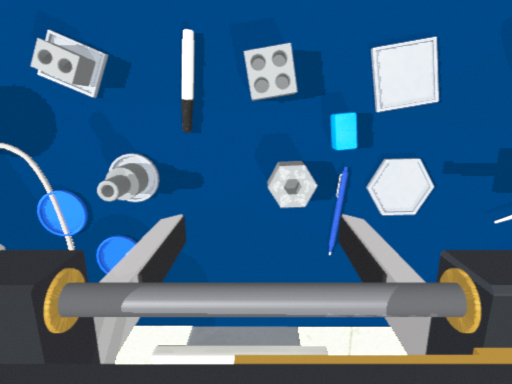

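The oblong is in its tray (62,62). The network missed the square at (271,71), so I'll look again from nearer, then do the square and the hex.

```bash
python3 - <<'E'
from h import *
D=np.radians
s=None
for pos in ([540,-50,270],[520,-80,300]):
    ctrl.movel(pos); p=ctrl.read_camera("wrist"); s=fit(p,"square_mid",0,40,(621,-49)); print(show(s))
    if s and s[1]<160: break
v=s[0] if s and s[1]<160 else np.array([620.6,-49.3,D(9.5)])
y=(v[2]+np.pi/4)%(np.pi/2)-np.pi/4
a=choose(y+np.pi/2,[621,-49,150]); pick(v[:2],a,0); place((620.8,-238.9),a+D(9.6)-y,3)
hy=D(2.6); a=choose(hy+np.pi/2,[468,-81,150])
pick((468.9,-81.2),a,0); place((459.9,-248.2),a+D(.7)-hy,3)
ctrl.movep([520,-40,330],q(0))
p=ctrl.read_camera("wrist");cv2.imwrite("pics/w6.png",p["image"])
for t,z,n in [("square_mid",3,(621,-239)),("hex_mid",3,(460,-248)),("oblong_mid",3,(634,225)),("small_mid",43,(473,156))]: print(t,show(fit(p,t,z,40,n)))
p=ctrl.read_camera("side");cv2.imwrite("pics/s6.png",cv2.resize(p["image"][130:300,90:346],(768,510)))
E
```

```text
([620.6, -49.5], np.float64(9.3), 69, 2470)
opening 60.0 force [-0.1  0.1  0.4]
lifted 59.7
down [ 0.7 -0.  -1.9]
clock 43.6667
opening 60.0 force [-0.5  0.4  0. ]
lifted 60.1
down [-0.1 -1.2 -1.5]
clock 52.2083
square_mid ([620.5, -239.2], np.float64(9.4), 68, 2361)
hex_mid ([459.4, -248.1], np.float64(62.2), 70, 1720)
oblong_mid ([632.3, 225.2], np.float64(156.9), 59, 1520)
small_mid ([472.3, 157.2], np.float64(-2.8), 36, 547)
```

View pics/w6.png

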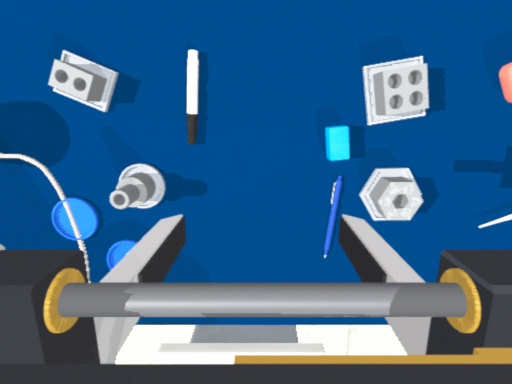

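View pics/s6.png

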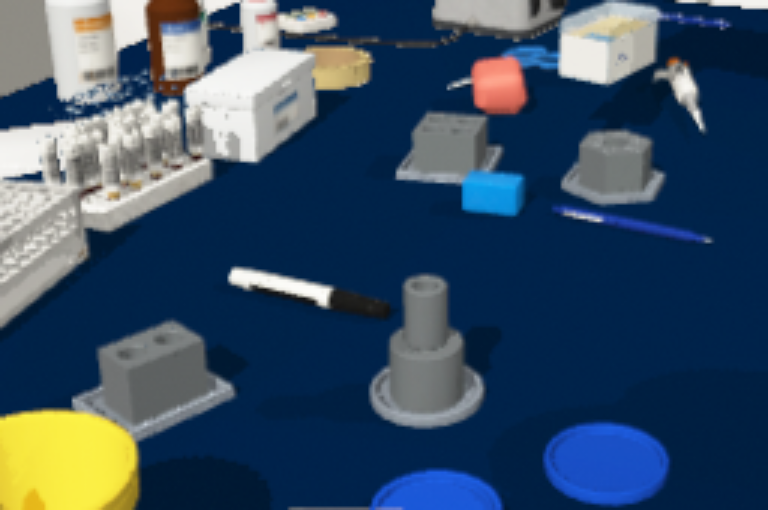

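Both views show all five blocks upright and inside the rims of their own trays. The small round is centred on the larger one in the grey round tray, and the blue trays are untouched. The arm is clear, so I'm handing in.

```bash
python3 -c "
from workcell import ctrl
print(ctrl.close_job(),ctrl.get_obs()['clock'])"
```

```text
the job is handed in; nothing more can be done
the job is handed in; nothing more can be done
```

All five adapters are put away and the job is handed in, at roughly 54 s of the 128 s allowed. I moved them in this order: larger round, small round on top of it, oblong, square, hexagonal.

- **Square, hexagonal and oblong:** the last wrist-camera fits put each within about 2 mm of its tray centre. They are turned within about 2° of their trays.
- **Round stack:** the small round is centred on the larger one to about 1 mm. That is the fit taken just after placing it; the last look checked only the small round, which had not moved by more than 1 mm.
- **Final pictures:** the wrist and side views show everything upright and inside the rims. The blue look-alike trays were not touched.
- **Forces:** the readings I took at each grasp and set-down stayed below about 2 N.

Two network results failed along the way. The oblong and the square were each missed once: I picked the oblong from its earlier fits after checking the picture, and found the square on a second look. One fit of the round tray was unusable once the larger round stood in it, so I kept the earlier measurement.

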